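Seat a forming bar and snap its toggle clamp shut

ROBOT

A 7-joint arm with a two-finger parallel gripper is mounted at the origin on the work surface. World frame = base frame: x ahead of the robot, y to its left, z up, the work surface at z = 0. Lengths are in m, angles in rad, forces in N, time in s.
With the tool pointing down it reaches from about 0.425 to 0.975 m from the base axis. Payload 16.7 kg.
Tool frame: the origin (TCP) lies on the centre line of the jaws, within the pads' length; the fingertips stand 19 mm ahead of it and the grasp point (between the pads) is the TCP (ctrl.tip_reach is the distance from the TCP to the fingertips, in m); z points along the fingers, y is the direction in which the jaws open and shut (so a half turn about z gives the same grasp; the last joint's range is limited). The gripper opens to 85 mm and grips with 20 to 120 N. Pads are 22 mm wide; open, the fingers measure 114 mm over their backs; the gripper's body (76 mm by 85 mm) begins 54 mm behind the grasp point. The pads swing forward as they close: fully open they stand 13 mm farther back than shut.
Start: joints at [1.04, 0.426, 0.074, 1.606, -0.034, 1.111, -0.067], TCP at [0.251, -0.627, 0.25] pointing down, gripper open.
Joint ranges: [-2.85, 2.85], [-0.5, 2.14], [-1.23, 1.37], [0.21, 2.46], [-1.02, 4.16], [0.16, 2.05], [-2.73, 2.73]. Speed limits (rad/s): [1.89, 1.89, 2.39, 2.39, 3.01, 3.01, 3.01].

INTERFACE

Orientations are given as a rotation vector (axis times angle).
In Python, from station import ctrl gives the robot as it stands.
- The arm moves only by the tool step_arm, never from a script. Its argument "plan" is a list of rows, each an object with "offset": the shift along the tool's x, y, z in mm, a list of three; "spin": the turn about the tool's z in rad; "gripper": the opening, from 0 (shut) to 1 (fully open). A call has 1 to 12 rows; each row is the pose to reach, as a shift and turn from the pose commanded when the call began, along the tool's axes at that moment; what a row does not reach only later rows make up. A row lasts 1/12 s, in which the tool goes at most 41.7 mm and 7.16 degrees, less where a joint would pass 70% of its speed; a pose out of reach is approached as far as the arm can. A call with a gripper value outside its range is refused whole. The fingers move at their own pace and stop on an object; "squeeze" is the grip in N (left out, the last holds). Time passes only in rows, so rows that repeat a pose let the fingers close. It gives the time, the measured TCP pose, the force and the opening at its end, in the units of the state.
- ctrl.observe(): the state, without advancing time (a new reading comes with each control period).
- ctrl.snapshot(name): name is "scene" or "top"; returns the picture (384x512x3 uint8, blue, green, red); there is no depth.
- ctrl.camera_model(name): a dict with "camera_matrix" (3x3 intrinsics, pixels), "camera_from_world" (4x4, takes a point from world to camera coordinates). Camera axes: x right, y up, looking along -z (the intrinsics and any distortion apply to the point x, -y, -z); pixel columns grow to the right and rows downward; lengths in m; the calibration is good to about 2 mm. A picture is of the moment at which its call begins. camera_model takes no time and is no camera call.
- ctrl.close_job(): hands the job in, once; it reports no verdict.
The state is a dict: "time": time; "q": joint angles; "joint_velocities": joint speeds; "tau": joint torques, N m; "eef_pos": TCP position; "ee_rot": TCP orientation; "contact_force": force on the tool from outside, world axes, zero at the start; "wrist_torque": the same for the moment, N m; "finger_gap": opening from 0.0 (shut) to 1.0 (fully open).
Only numpy, scipy, OpenCV 4.12 (cv2) and the standard library are available. Lean on these libraries where they do the work, as an engineer would, in place of code of your own. Each camera call takes 0.05 s, during which the arm holds its last target.

TASK

Get the forming bar ready for hammering: with your fingertips push it along its V-blocks until its end rests against the brass end stop, and only then push the clamp's green handle over, away from the bar, past its dead point until it snaps into lock and the rubber pad presses on the bar. Touch and push only: never lift the bar, work the clamp by its handle and not by its arm, and leave the bangle, punch, tools and other things where they are.

Things in the scene. Friction and masses are not known exactly. Their poses are not given: they have to be found in the camera images.
- fixture: Fixed grey base plate 215 x 200 x 12 mm with two V-blocks, brass end stop and toggle clamp. Origin on the table below the bar's axis; x points from bar to clamp, y along the bar to the stop, z up. Plate: x -50..165, y -90..110 mm. V-blocks at y -60 and +50 mm (20 mm long, 43 mm high) hold the bar's axis 45 mm above the table. Clamp bracket: x 44..106, y -20..20 mm, top 100 mm above the table.
- stop_face (a point): Centre of the face of the brass end stop that the bar must rest against: fixture x 0, y +90 mm, 45 mm above the table. The face looks along the fixture's -y. The stop is 60 mm wide, 12 mm thick, its top 64 mm above the table.
- bar: Loose dark iron bar, 36 mm diameter, 200 mm long, about 0.4 kg, lying in the V-blocks along fixture y, with a thin silver bangle strip round it near its free end. Origin at its centre, y along it to the end stop. It starts 15 to 45 mm short of the stop and slides when pushed on its free end with about 3 to 8 N.
- bar_free_end (a point): Centre of the bar's flat free end face (at bar y -100 mm), the end with the silver strip, farthest from the end stop; it overhangs the -y edge of the plate, so a fingertip can stand beyond it. Push here, towards the stop.
- bar_butt (a point): Centre of the bar's other flat end face (bar y +100 mm), the one that must meet stop_face.
- handle (a joint): Handle angle, rad. 0: open, leaning 20 deg from upright towards the bar (fixture -x); grows as it swings over to fixture +x; upright at 0.35. Starts at 0. A spring resists by up to about 8 N at the grip, less and less up to the dead point at 0.7; beyond it the spring drives the handle on by itself to its end at 1.35 (57 deg past upright): locked. Released before the dead point it springs back to 0.
- handle_pivot (a point): Axis of the handle's hinge, along the fixture's y: fixture x +95 mm, y 0, 85 mm above the table.
- handle_grip (a point): Point on the handle's centre line in its green round grip, 80 mm from handle_pivot. The grip is a rod with round ends, 22 mm diameter, from 34 to 101 mm from the pivot. Push it on the side that faces the bar (fixture -x), along the arc about handle_pivot.
- clamp_arm: Steel clamp arm, 14 mm wide, linked to the handle. Origin at its hinge (fixture x +55 mm, y 0, 85 mm above the table); it reaches 68 mm from there towards -x, raised about 45 degrees when open, and comes down to level as the handle goes over. Not to be pushed by the robot.
- pad: Black rubber pad, 20 mm diameter, on a spring plunger (1.8 N per mm) under the tip of the clamp arm. In lock it presses on top of the bar at fixture y 0 with some 4 to 8 N. Origin on the arm's centre line above the pad.
- bangle: Bystander: loose silver bangle ring, of 8 mm round wire, 62 mm outside, lying on the base plate beside the clamp. Origin at the centre of its underside.
- punch: Bystander: steel doming punch, 22 mm diameter, 72 mm high, standing on the base plate beside the clamp. Origin at the centre of its underside.
- hammer: Bystander: hammer, 260 mm long, lying on the table. Origin under its middle.
- bead_jar: Bystander: amber glass jar, 56 mm diameter, 75 mm high. Origin at the centre of its underside.
- mallet: Bystander: wooden mallet, head 85 x 44 mm, handle about 240 mm. Origin under its handle.
- file: Bystander: hand file with wooden handle, 210 mm long. Origin under its middle.
Mind the look-alikes: they are no part of the job. There is more than one size of the bar; the one meant has the size given above.

How it is judged:
On the way, in this order (a step that is already met when the one before it is completed fails the run):
1. the bar rests in its V-blocks against the end stop (gap under 4 mm) while the clamp is still open (y of bar_butt in the frame of fixture above 0.086 m and value of joint handle below 0.6 rad and z of bar in the frame of fixture below 0.049 m and angle between the y axis of bar and the y axis of fixture, either way round below 0.06 rad), for 0.2 s.
2. the handle has gone past its dead point into lock, the bar still at its stop (value of joint handle above 1.27 rad and y of bar_butt in the frame of fixture above 0.086 m and contact force between pad and bar above 3 N), for 0.3 s.
At the end, for the whole second after the job is handed in: The bar lies in both V-blocks with its end within 4 mm of the brass stop, the handle is in lock (joint over 1.27 rad), the pad presses on the bar with over 3 N, and all is at rest (all of step 2 and velocity of joint handle between -0.05 and 0.05 rad/s and linear speed of bar below 0.01 m/s and z of bar in the frame of fixture below 0.049 m and angle between the y axis of bar and the y axis of fixture, either way round below 0.06 rad); the robot touches nothing.
It fails at once if the bar is lifted out of its V-blocks (more than 8 mm up) (z of bar in the frame of fixture above 0.053 m).
It fails at once if the robot pushes on the clamp arm or pad (over 8 N) (contact force between any of the fingers, the arm and clamp_arm above 8 N).
It fails at once if a bystander is moved by more than 20 mm (distance of any of bangle, punch, hammer, bead_jar, mallet, file from where it was at the start of the episode above 0.02 m).
It also fails if it takes over 43 s, if anything falls off the work surface, if the arm or the gripper's body presses on something with over 40 N, if the wrist force passes 120 N, or if a joint passes its speed limit or range.

## Working session

There is one attempt and no reset: what is moved stays moved. The work goes in short steps, Python scripts to look and compute and a tool call to move; the robot and the scene stay as the last step left them, time stands still between calls to the robot, and variables do not carry over. Pictures are saved under pics/ and viewed, and the job is handed in when it is done.

Besides the shell and the picture viewer there is one more tool, called by a JSON object that holds its "op" and its "data". step_arm: Moves the arm, as the interface text tells. Its arguments: {"type":"object","properties":{"plan":{"type":"array"},"squeeze":{"type":"number"}},"required":["plan"]}

```bash
mkdir -p pics; ls
python3 - <<'E'
from station import ctrl
import cv2
for n in ("scene","top"):
    cv2.imwrite(f"pics/{n}0.png",ctrl.snapshot(n)); m=ctrl.camera_model(n); print(n,m)
print(ctrl.observe(), ctrl.tip_reach)
E
```

```text
pics
scene {'camera_matrix': array([[445.32373931,   0.        , 250.23693255],
       [  0.        , 445.32373931, 195.30490155],
       [  0.        ,   0.        ,   1.        ]]), 'camera_from_world': array([[-0.72522422,  0.68840533, -0.01216232,  0.41365888],
       [-0.49420372, -0.50817415,  0.70535219,  0.1623613 ],
       [ 0.47938764,  0.51754916,  0.70875268, -1.59990763],
       [ 0.        ,  0.        ,  0.        ,  1.        ]])}
top {'camera_matrix': array([[455.44185038,   0.        , 256.49139925],
       [  0.        , 455.44185038, 195.3073179 ],
       [  0.        ,   0.        ,   1.        ]]), 'camera_from_world': array([[-0.02260237, -0.99974123, -0.00257175, -0.01719869],
       [ 0.98249379, -0.0226881 ,  0.18490863, -0.53328456],
       [-0.18491913,  0.00165265,  0.98275235, -1.53874466],
       [ 0.        ,  0.        ,  0.        ,  1.        ]])}
{'time': 0.1, 'q': array([ 1.04049644,  0.42668357,  0.07384458,  1.6065298 , -0.03406514,
        1.11081122, -0.06708269]), 'joint_velocities': array([ 0.00048873, -0.00225428, -0.00036037, -0.0011317 ,  0.00164417,
       -0.00116923,  0.00026968]), 'tau': array([ 1.10966680e-02, -9.51518154e+01,  3.77382293e+00, -4.64400458e+01,
        1.98998168e-02,  6.39970967e-03, -5.07978905e-05]), 'eef_pos': array([ 0.25071819, -0.62633999,  0.24967679]), 'ee_rot': array([-3.08371131e+00, -5.94352662e-01,  5.18215734e-04]), 'contact_force': array([-0.35339471,  0.02990934, -1.09116149]), 'wrist_torque': array([0.02861765, 0.07204681, 0.02941683]), 'finger_gap': 1.004663829883664} 0.019
```

View pics/scene0.png

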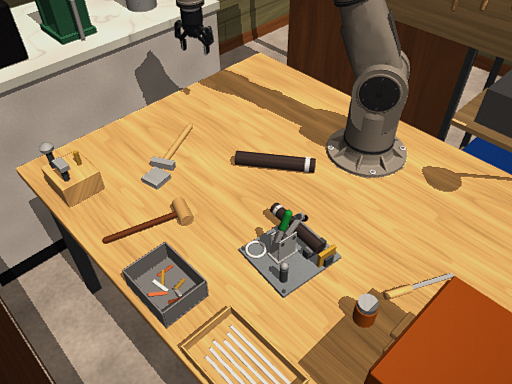

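View pics/top0.png

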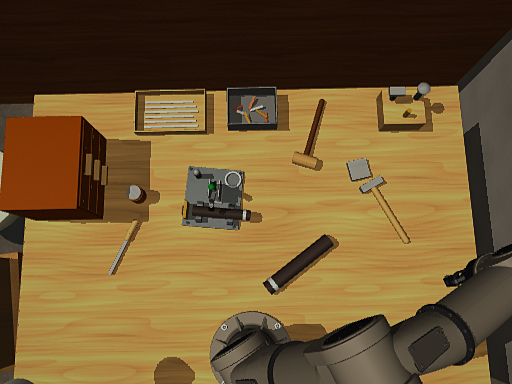

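The scene view shows the fixture near (290,252), with a bar in the V-blocks, the brass stop at (327,255) and the green handle at (285,222). In the top view the fixture is at (215,197), the stop at (186,212) and the free end at (249,214). There are two candidate bars: one in the V-blocks at top (220,212), and a larger loose one at top (300,263). The one in the fixture fits the description. I'll confirm it in an enlarged crop.

Run:
```python
import cv2,numpy as np
a=cv2.imread("pics/top0.png")[155:240,170:270]; b=cv2.imread("pics/scene0.png")[190:305,225:355]
a=cv2.resize(a,(706,600),interpolation=cv2.INTER_CUBIC); b=cv2.resize(b,(678,600),interpolation=cv2.INTER_CUBIC)
cv2.imwrite("pics/c_top.png",a);cv2.imwrite("pics/c_sc.png",b)
```

```text
(no output)
```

View pics/c_top.png

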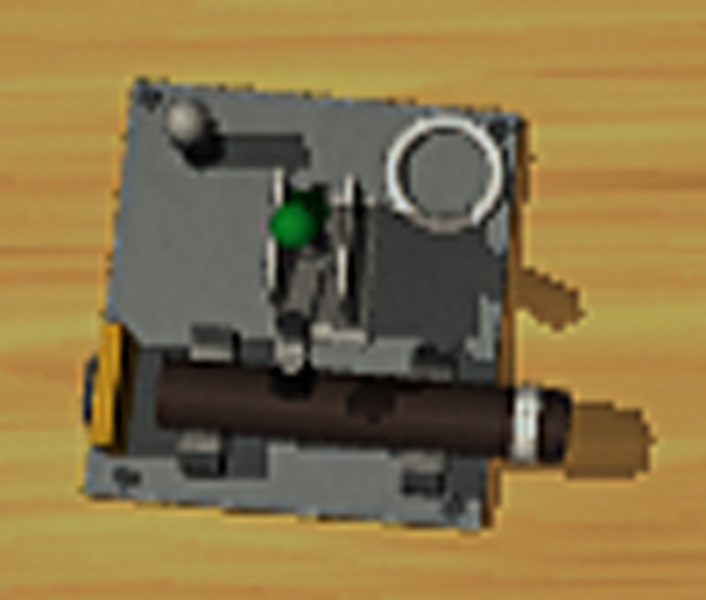

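View pics/c_sc.png

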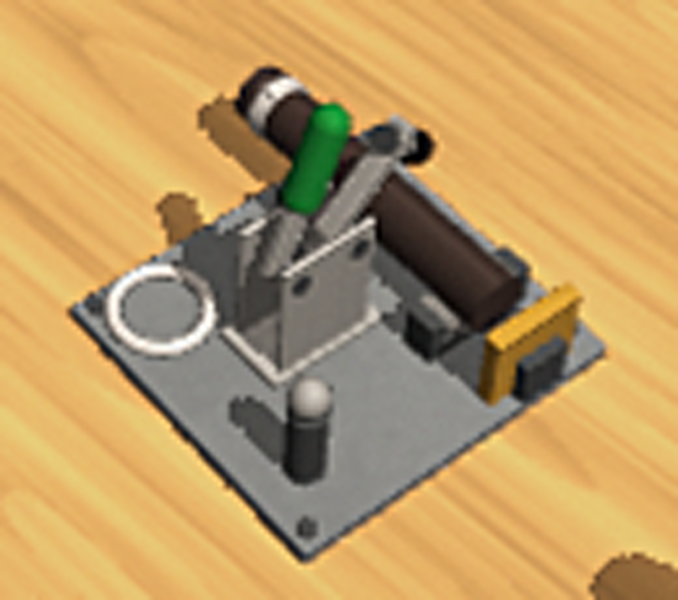

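The crops confirm it: the bar in the V-blocks carries the silver strip at its free end (crop top 527,425) and its butt is about 20 mm short of the brass stop. I'll fit the fixture pose from the plate corners in both views.

```bash
cat > h.py <<'E'
import numpy as np
from scipy.optimize import least_squares
from scipy.spatial.transform import Rotation as R
from station import ctrl
CM={n:ctrl.camera_model(n) for n in("scene","top")}
def proj(n,p):
    c=CM[n];T=c["camera_from_world"];q=T[:3,:3]@np.asarray(p)+T[:3,3]
    v=c["camera_matrix"]@np.array([q[0],-q[1],-q[2]]);return v[:2]/v[2]
def ray(n,uv,z):
    c=CM[n];T=c["camera_from_world"];d=np.linalg.inv(c["camera_matrix"])@np.array([*uv,1.]);d=T[:3,:3].T@(d*[1,-1,-1])
    o=-T[:3,:3].T@T[:3,3];return o+d*(z-o[2])/d[2]
def fw(P,f): # fixture->world, P=(x,y,yaw)
    c,s=np.cos(P[2]),np.sin(P[2]);f=np.asarray(f,float);return np.array([P[0]+c*f[0]-s*f[1],P[1]+s*f[0]+c*f[1],f[2]])
E
python3 - <<'E'
from h import *
t=lambda u,v:(170+(u+.5)/7.06-.5,155+(v+.5)/7.06-.5)
s=lambda u,v:(225+(u+.5)/5.215-.5,190+(v+.5)/5.217-.5)
ob=[("top",(.165,.11,.012),t(135,82)),("top",(.165,-.09,.012),t(522,115)),("top",(-.05,-.09,.012),t(485,527)),("top",(-.05,.11,.012),t(84,494)),
("scene",(.165,-.09,.012),s(72,312)),("scene",(.165,.11,.012),s(305,560)),("scene",(-.05,.11,.012),s(606,350))]
f=lambda P:np.concatenate([proj(n,fw(P,p))-uv for n,p,uv in ob])
x0=ray("top",t(330,400),0.012)
r=least_squares(f,[x0[0],x0[1],0]);P=r.x;print(P,r.fun.reshape(-1,2).round(1))
np.save("P.npy",P)
Pi=lambda w:(np.array([[np.cos(P[2]),np.sin(P[2])],[-np.sin(P[2]),np.cos(P[2])]])@(w[:2]-P[:2])*1000).round(1)
print("free end top edge",Pi(ray("top",t(570,388),.05)),Pi(ray("top",t(570,462),.04)),"butt",Pi(ray("top",t(158,395),.063)))
print("bangle",Pi(ray("top",t(445,172),.016)),"punch top",Pi(ray("top",t(185,120),.08)))
th=np.deg2rad(-20)
for L in(.034,.101,.112):
  p=fw(P,(.095+L*np.sin(th),0,.085+L*np.cos(th)));print("grip",L,p.round(4),proj("top",p),proj("scene",p))
print("scene handle tip px",s(332,105),"top",t(292,225))
for n,p in dict(free=(0,-.1+.09-.02,.045),pivot=(.095,0,.085)).items(): print(n,fw(P,p).round(4))
print(R.from_rotvec(ctrl.observe()["ee_rot"]).as_matrix().round(3))
E
```

```text
[ 0.48047351  0.12436313 -0.1082377 ] [[-0.7 -1. ]
 [-0.5 -1.1]
 [-0.8 -0.3]
 [-0.4 -0.5]
 [-0.4 -1.3]
 [ 0.1 -1. ]
 [ 0.6 -1.3]]
free end top edge [  16.7 -130.1] [ -18.4 -133.1] butt [-5.8 69.1]
bangle [127.2 -56. ] punch top [128.2  68.4]
grip 0.034 [0.5634 0.1154 0.1169] [213.09954778 183.61632265] [281.40252037 229.88149746]
grip 0.101 [0.5406 0.1178 0.1799] [210.47648423 186.45183088] [289.09654073 209.90340162]
grip 0.112 [0.5368 0.1182 0.1902] [210.02299392 186.94204986] [290.40460872 206.50690583]
scene handle tip px (288.258389261745, 209.72235000958406) top (210.93059490084985, 186.44050991501416)
free [0.4772 0.0945 0.045 ]
pivot [0.5749 0.1141 0.085 ]
[[ 0.928  0.372 -0.001]
 [ 0.372 -0.928  0.001]
 [-0.    -0.001 -1.   ]]
```

The fixture is at (0.480, 0.124) with yaw -0.108, the free end is at fixture y of about -131 mm, and the gap to the stop is about 21 mm. I'll move beyond the free end, with tool x along fixture x and tool y along fixture -y.

{"op": "step_arm", "data": {"plan": [{"offset":[34,-38,0],"spin":0.04,"gripper":0},{"offset":[68,-76,0],"spin":0.08,"gripper":0},{"offset":[91,-101,0],"spin":0.12,"gripper":0},{"offset":[114,-127,0],"spin":0.16,"gripper":0},{"offset":[137,-152,0],"spin":0.2,"gripper":0},{"offset":[160,-178,0],"spin":0.24,"gripper":0},{"offset":[183,-203,0],"spin":0.28,"gripper":0},{"offset":[205,-229,0],"spin":0.32,"gripper":0},{"offset":[228,-254,0],"spin":0.36,"gripper":0},{"offset":[251,-279,0],"spin":0.4,"gripper":0},{"offset":[274,-305,0],"spin":0.45,"gripper":0},{"offset":[297,-330,0],"spin":0.489,"gripper":0}]}}

```text
time: 1.1
eef_pos: [0.404, -0.2082, 0.2503]
ee_rot: [3.137, -0.174, -0.0]
contact_force: [2.1, -0.1, 0.0]
finger_gap: -0.006
```

```bash
cat >> h.py <<'E'
P=np.load("P.npy") if __import__("os").path.exists("P.npy") else None
def st():
    o=ctrl.observe();M=R.from_rotvec(o["ee_rot"]).as_matrix();c,s=np.cos(P[2]),np.sin(P[2]);A=np.array([[c,s,0],[-s,c,0],[0,0,1]])
    f=A@(o["eef_pos"]-[P[0],P[1],0]);print("t",round(o["time"],2),"fix mm",(f*1000).round(1),"Fforce",(A@o["contact_force"]).round(2),"gap",round(o["finger_gap"],3));print("tool axes in fixture cols\n",(A@M).round(3));return f,A@M
def to(x,y,z):
    f,M=st();d=np.array([x,y,z])-f*1000;print("tool offset to target",(M.T@d).round(1),"spin",round(float(np.arctan2(-M[1,0],-M[1,1])) if 0 else float(np.arctan2(M[1,0],M[0,0])),3))
E
python3 -c "
from h import *
to(0,-175,250)"
```

```text
t 1.1 fix mm [ -40.1 -338.8  250.3] Fforce [2.06 0.11 0.01] gap -0.006
tool axes in fixture cols
 [[ 1.    -0.003 -0.   ]
 [-0.003 -1.    -0.   ]
 [-0.     0.    -1.   ]]
tool offset to target [  39.7 -164.     0.3] spin -0.003
```

{"op": "step_arm", "data": {"plan": [{"offset":[10,-35,0],"spin":0,"gripper":0},{"offset":[20,-70,0],"spin":0,"gripper":0},{"offset":[30,-105,0],"spin":0,"gripper":0},{"offset":[38,-140,0],"spin":0,"gripper":0},{"offset":[38,-160,0],"spin":0,"gripper":0},{"offset":[38,-160,35],"spin":0,"gripper":0},{"offset":[38,-160,75],"spin":0,"gripper":0},{"offset":[38,-160,110],"spin":0,"gripper":0},{"offset":[38,-160,110],"spin":0,"gripper":0}]}}

```text
time: 1.85
eef_pos: [0.4555, -0.0546, 0.1352]
ee_rot: [-3.137, 0.169, 0.013]
contact_force: [-2.3, 0.8, -1.1]
finger_gap: 0.0
```

```bash
python3 -c "
from h import *
to(0,-165,57)
import cv2
for n,(y,x) in dict(top=(150,165),scene=(170,230)).items():
    a=ctrl.snapshot(n)[y:y+100,x:x+130];cv2.imwrite(f'pics/{n}1.png',cv2.resize(a,None,fx=6,fy=6,interpolation=cv2.INTER_CUBIC))
"
```

```text
t 1.85 fix mm [  -5.5 -180.6  135.2] Fforce [-2.4   0.53 -1.08] gap 0.0
tool axes in fixture cols
 [[ 1.     0.001 -0.009]
 [ 0.001 -1.     0.   ]
 [-0.009 -0.    -1.   ]]
tool offset to target [  6.1 -15.6  78.1] spin 0.001
```

View pics/scene1.png

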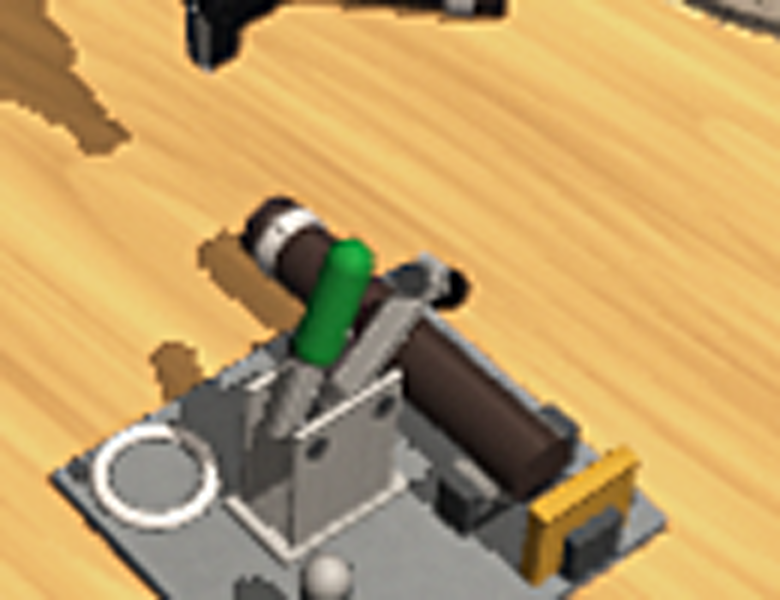

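The fingers are shut and hang beyond and above the free end (tip at crop 210,60, free end at crop 265,225). Nothing has moved yet. I'll descend next.

{"op": "step_arm", "data": {"plan": [{"offset":[3,0,30],"spin":0,"gripper":0},{"offset":[4,0,60],"spin":0,"gripper":0},{"offset":[4,0,81],"spin":0,"gripper":0},{"offset":[4,0,81],"spin":0,"gripper":0},{"offset":[4,-5,81],"spin":0,"gripper":0},{"offset":[4,-10,81],"spin":0,"gripper":0},{"offset":[4,-10,81],"spin":0,"gripper":0},{"offset":[4,-10,81],"spin":0,"gripper":0}]}}

```text
time: 2.62
eef_pos: [0.4652, -0.045, 0.061]
ee_rot: [3.137, -0.169, 0.004]
contact_force: [0.2, -0.3, -0.2]
finger_gap: 0.001
```

```bash
python3 -c "
from h import *
to(0,-145,57)
import cv2
for n,(y,x) in dict(top=(150,165),scene=(170,230)).items():
    a=ctrl.snapshot(n)[y:y+100,x:x+130];cv2.imwrite(f'pics/{n}2.png',cv2.resize(a,None,fx=6,fy=6,interpolation=cv2.INTER_CUBIC))
"
```

```text
t 2.62 fix mm [   3.1 -170.1   61. ] Fforce [ 0.27 -0.25 -0.2 ] gap 0.001
tool axes in fixture cols
 [[ 1.     0.001  0.003]
 [ 0.001 -1.     0.   ]
 [ 0.003 -0.    -1.   ]]
tool offset to target [ -3.1 -25.1   4. ] spin 0.001
```

View pics/scene2.png

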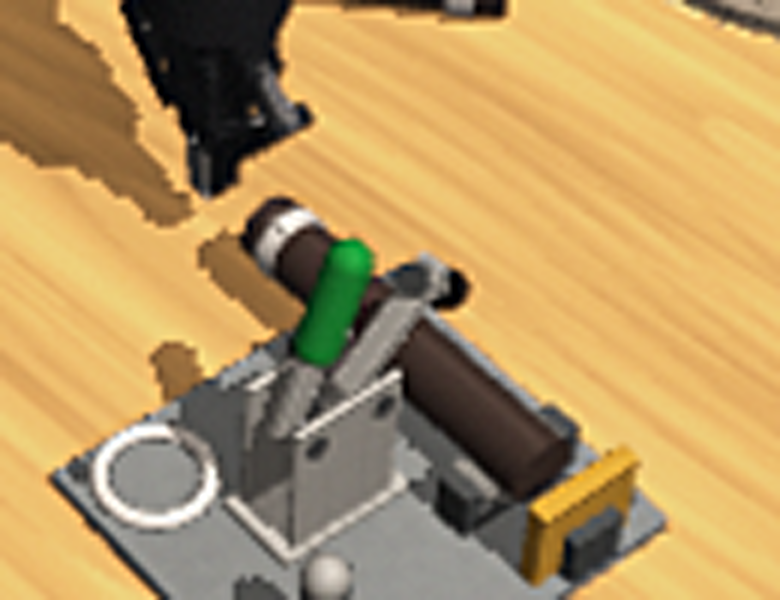

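View pics/top2.png

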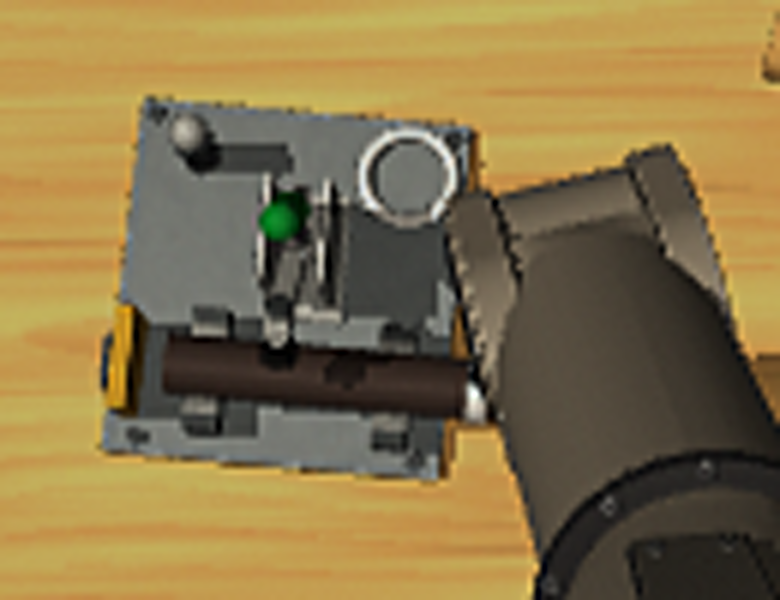

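```bash
python3 -c "
from h import *
import cv2
a=ctrl.snapshot('scene')[120:215,230:320];a=cv2.convertScaleAbs(a,alpha=2,beta=25);cv2.imwrite('pics/s3.png',cv2.resize(a,None,fx=6,fy=6,interpolation=cv2.INTER_CUBIC))
f,M=st();o=ctrl.observe()['eef_pos'];W=R.from_rotvec(ctrl.observe()['ee_rot']).as_matrix()
for d in [(0,0,0),(0,0,.019),(.011,0,.019),(-.011,0,.019),(0,.0145,.019),(0,-.0145,.019),(0,0,-.054),(.04,.04,-.054),(-.04,-.04,-.054),(-.04,.04,-.054),(.04,-.04,-.054)]:print(d,((proj('scene',o+W@np.array(d))-[230,120])*6).round())
"
```

```text
t 2.77 fix mm [   2.4 -170.7   60.1] Fforce [ 0.48  0.28 -0.36] gap -0.002
tool axes in fixture cols
 [[ 1.    -0.     0.001]
 [-0.    -1.    -0.   ]
 [ 0.001  0.    -1.   ]]
(0, 0, 0) [209. 455.]
(0, 0, 0.019) [209. 481.]
(0.011, 0, 0.019) [192. 491.]
(-0.011, 0, 0.019) [226. 472.]
(0, 0.0145, 0.019) [191. 465.]
(0, -0.0145, 0.019) [227. 497.]
(0, 0, -0.054) [211. 378.]
(0.04, 0.04, -0.054) [ 97. 368.]
(-0.04, -0.04, -0.054) [325. 388.]
(-0.04, 0.04, -0.054) [223. 302.]
(0.04, -0.04, -0.054) [198. 459.]
```

View pics/s3.png

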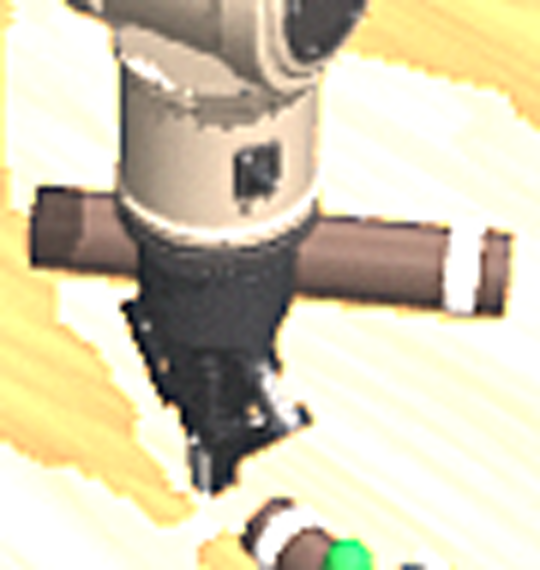

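The fingertips are where predicted (crop 209,481) and beyond the free end (crop 265,525). I'll push gently along tool -y.

{"op": "step_arm", "data": {"plan": [{"offset":[-2,-3,2],"spin":0,"gripper":0},{"offset":[-2,-6,3],"spin":0,"gripper":0},{"offset":[-2,-9,3],"spin":0,"gripper":0},{"offset":[-2,-12,3],"spin":0,"gripper":0},{"offset":[-2,-15,3],"spin":0,"gripper":0},{"offset":[-2,-18,3],"spin":0,"gripper":0},{"offset":[-2,-21,3],"spin":0,"gripper":0},{"offset":[-2,-24,3],"spin":0,"gripper":0},{"offset":[-2,-26,3],"spin":0,"gripper":0},{"offset":[-2,-28,3],"spin":0,"gripper":0},{"offset":[-2,-30,3],"spin":0,"gripper":0},{"offset":[-2,-32,3],"spin":0,"gripper":0}]}}

```text
time: 3.77
eef_pos: [0.4655, -0.0136, 0.0563]
ee_rot: [3.137, -0.171, -0.0]
contact_force: [-0.5, -4.6, 1.8]
finger_gap: 0.001
```

```bash
python3 -c "
from h import *
to(0,-124,57)"
```

```text
t 3.77 fix mm [   0.  -138.8   56.3] Fforce [-0.04 -4.68  1.8 ] gap 0.001
tool axes in fixture cols
 [[ 1. -0. -0.]
 [-0. -1. -0.]
 [-0.  0. -1.]]
tool offset to target [ -0.  -14.8  -0.7] spin -0.0
```

Contact: -4.7 N along y, so the bar is probably sliding. I'll carry on.

{"op": "step_arm", "data": {"plan": [{"offset":[0,-2,0],"spin":0,"gripper":0},{"offset":[0,-4,0],"spin":0,"gripper":0},{"offset":[0,-6,0],"spin":0,"gripper":0},{"offset":[0,-8,0],"spin":0,"gripper":0},{"offset":[0,-10,0],"spin":0,"gripper":0}]}}

```text
time: 4.18
eef_pos: [0.4666, -0.0033, 0.0564]
ee_rot: [3.137, -0.17, 0.0]
contact_force: [-0.5, -5.1, 1.8]
finger_gap: -0.003
```

```bash
python3 -c "
from h import *
to(0,-124,57)
import cv2
a=ctrl.snapshot('scene')[170:270,230:360];cv2.imwrite('pics/s4.png',cv2.resize(a,None,fx=6,fy=6,interpolation=cv2.INTER_CUBIC))"
```

```text
t 4.18 fix mm [   0.  -128.4   56.4] Fforce [ 0.07 -5.15  1.8 ] gap -0.003
tool axes in fixture cols
 [[ 1. -0.  0.]
 [-0. -1. -0.]
 [ 0.  0. -1.]]
tool offset to target [-0.  -4.4 -0.6] spin -0.0
```

View pics/s4.png

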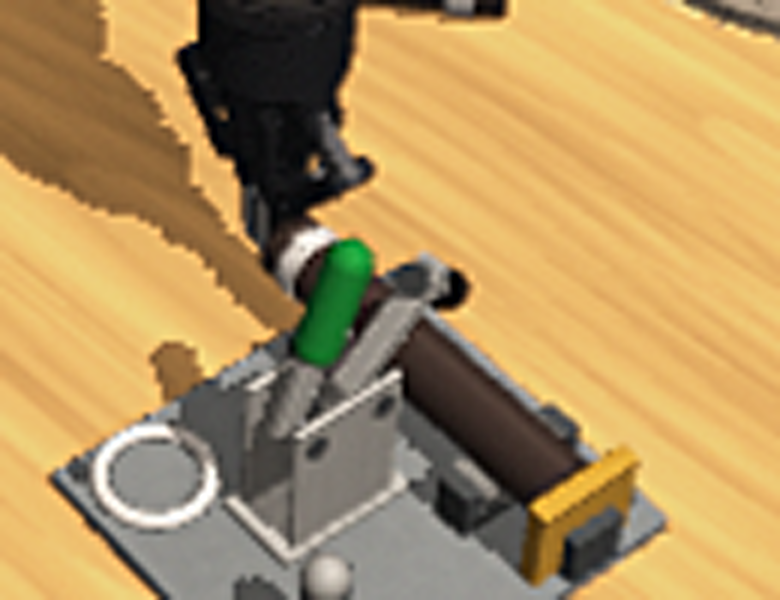

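The bar slid and its butt (crop about 560,485) is now near the stop. The force is still 5 N, so it hasn't reached it yet. I'll push on in smaller steps.

{"op": "step_arm", "data": {"plan": [{"offset":[0,-1,0],"spin":0,"gripper":0},{"offset":[0,-2,0],"spin":0,"gripper":0},{"offset":[0,-3,0],"spin":0,"gripper":0},{"offset":[0,-4,0],"spin":0,"gripper":0},{"offset":[0,-5,0],"spin":0,"gripper":0}]}}

```text
time: 4.65
eef_pos: [0.4669, 0.0001, 0.0563]
ee_rot: [3.135, -0.172, -0.001]
contact_force: [-0.3, -20.1, 4.9]
finger_gap: 0.001
```

```bash
python3 -c "
from h import *
to(0,-124,57)"
```

```text
t 4.65 fix mm [-1.00e-01 -1.25e+02  5.63e+01] Fforce [  1.91 -20.06   4.94] gap 0.001
tool axes in fixture cols
 [[ 1.    -0.001 -0.   ]
 [-0.001 -1.    -0.002]
 [-0.     0.002 -1.   ]]
tool offset to target [ 0.1 -1.  -0.7] spin -0.001
```

20 N, so the bar is against the stop. I'll hold briefly for the 0.2 s, then back off and rise.

{"op": "step_arm", "data": {"plan": [{"offset":[0,0,0],"spin":0,"gripper":0},{"offset":[0,0,0],"spin":0,"gripper":0},{"offset":[0,0,0],"spin":0,"gripper":0},{"offset":[0,10,0],"spin":0,"gripper":0},{"offset":[0,25,0],"spin":0,"gripper":0},{"offset":[0,40,0],"spin":0,"gripper":0},{"offset":[0,40,-35],"spin":0,"gripper":0},{"offset":[0,40,-75],"spin":0,"gripper":0},{"offset":[0,40,-115],"spin":0,"gripper":0},{"offset":[0,40,-155],"spin":0,"gripper":0},{"offset":[0,40,-180],"spin":0,"gripper":0},{"offset":[0,40,-180],"spin":0,"gripper":0}]}}

```text
time: 5.65
eef_pos: [0.4651, -0.038, 0.2416]
ee_rot: [-3.137, 0.17, -0.013]
contact_force: [-0.1, 0.5, -0.0]
finger_gap: -0.001
```

```bash
python3 -c "
from h import *
to(30,0,235)
import cv2
for n,(y,x) in dict(top=(150,165),scene=(170,230)).items():
    a=ctrl.snapshot(n)[y:y+100,x:x+130];cv2.imwrite(f'pics/{n}5.png',cv2.resize(a,None,fx=6,fy=6,interpolation=cv2.INTER_CUBIC))"
```

```text
t 5.65 fix mm [   2.2 -163.1  241.6] Fforce [-0.11  0.52 -0.03] gap -0.001
tool axes in fixture cols
 [[ 1.     0.     0.008]
 [ 0.    -1.     0.001]
 [ 0.008 -0.001 -1.   ]]
tool offset to target [  27.7 -163.1    7. ] spin 0.0
```

View pics/scene5.png

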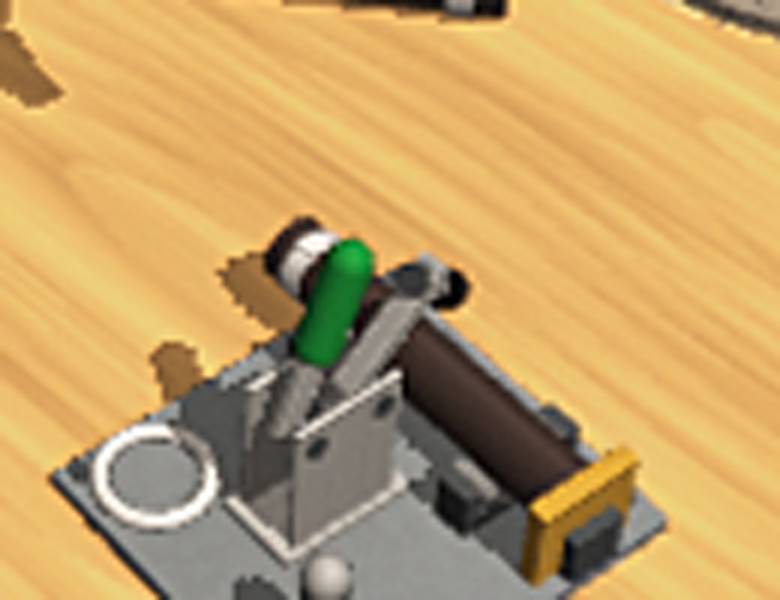

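View pics/top5.png

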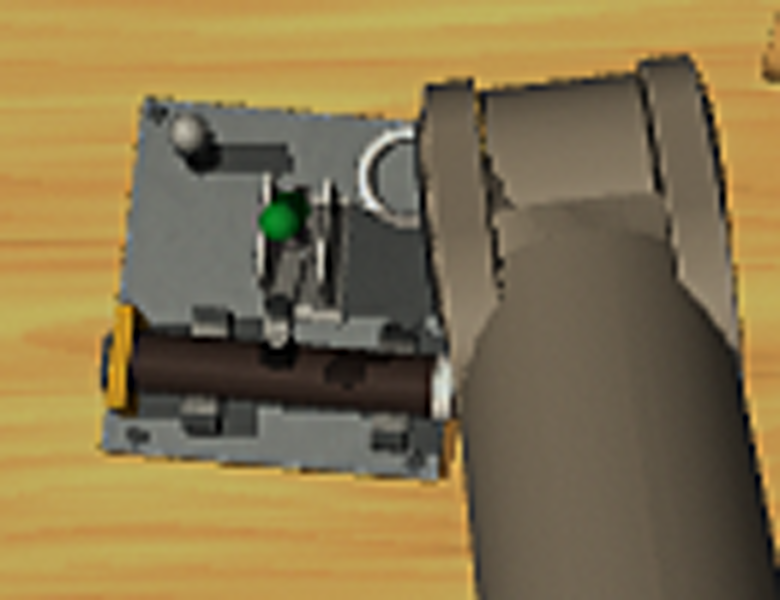

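Both views show the bar's butt touching the stop (top crop 130,365) and the clamp still open. I'll move above the -x side of the handle.

{"op": "step_arm", "data": {"plan": [{"offset":[0,-30,0],"spin":0,"gripper":0},{"offset":[5,-65,0],"spin":0,"gripper":0},{"offset":[12,-100,0],"spin":0,"gripper":0},{"offset":[20,-130,0],"spin":0,"gripper":0},{"offset":[27,-155,0],"spin":0,"gripper":0},{"offset":[28,-163,0],"spin":0,"gripper":0},{"offset":[28,-163,0],"spin":0,"gripper":0},{"offset":[28,-163,0],"spin":0,"gripper":0}]}}

```text
time: 6.42
eef_pos: [0.5075, 0.1204, 0.235]
ee_rot: [3.137, -0.169, -0.004]
contact_force: [-0.2, -0.9, 0.3]
finger_gap: 0.0
```

```bash
python3 -c "
from h import *
to(32,0,174)
import cv2
a=ctrl.snapshot('scene')[150:250,230:360];cv2.imwrite('pics/s6.png',cv2.resize(a,None,fx=6,fy=6,interpolation=cv2.INTER_CUBIC))
o=ctrl.observe();W=R.from_rotvec(o['ee_rot']).as_matrix()
print((proj('scene',o['eef_pos']+W@[0,0,.019])-[230,150])*6)"
```

```text
t 6.42 fix mm [ 27.3  -1.1 235. ] Fforce [-0.15 -0.89  0.26] gap 0.0
tool axes in fixture cols
 [[ 1.     0.001 -0.002]
 [ 0.001 -1.    -0.001]
 [-0.002  0.001 -1.   ]]
tool offset to target [ 4.8 -1.1 61. ] spin 0.001
[414.55601299 264.03220845]
```

View pics/s6.png

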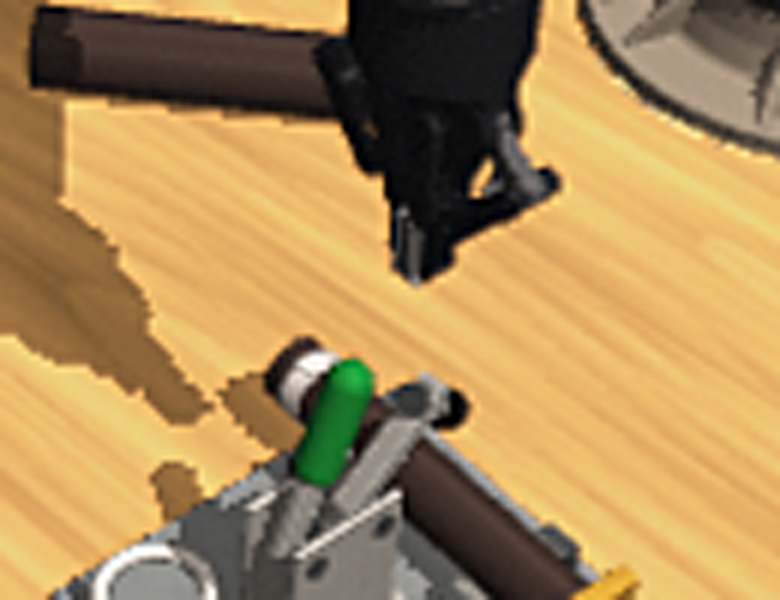

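The fingertips (crop 415,275) are above and on the bar side of the grip (crop 350,375), clear of everything. I'll descend 60 mm.

{"op": "step_arm", "data": {"plan": [{"offset":[3,0,20],"spin":0,"gripper":0},{"offset":[3,0,40],"spin":0,"gripper":0},{"offset":[3,0,60],"spin":0,"gripper":0},{"offset":[3,0,60],"spin":0,"gripper":0},{"offset":[3,0,60],"spin":0,"gripper":0}]}}

```text
time: 6.88
eef_pos: [0.5106, 0.1191, 0.1759]
ee_rot: [3.136, -0.172, -0.003]
contact_force: [0.0, -0.1, 0.9]
finger_gap: -0.002
```

```bash
python3 -c "
from h import *
to(96,0,174)
import cv2
for n,(y,x) in dict(top=(150,165),scene=(160,230)).items():
    a=ctrl.snapshot(n)[y:y+100,x:x+130];cv2.imwrite(f'pics/{n}7.png',cv2.resize(a,None,fx=6,fy=6,interpolation=cv2.INTER_CUBIC))"
```

```text
t 6.88 fix mm [ 30.5  -2.  175.9] Fforce [ 0.05 -0.13  0.89] gap -0.002
tool axes in fixture cols
 [[ 1.    -0.001 -0.002]
 [-0.001 -1.    -0.001]
 [-0.002  0.001 -1.   ]]
tool offset to target [65.5 -2.1  1.8] spin -0.001
```

View pics/scene7.png

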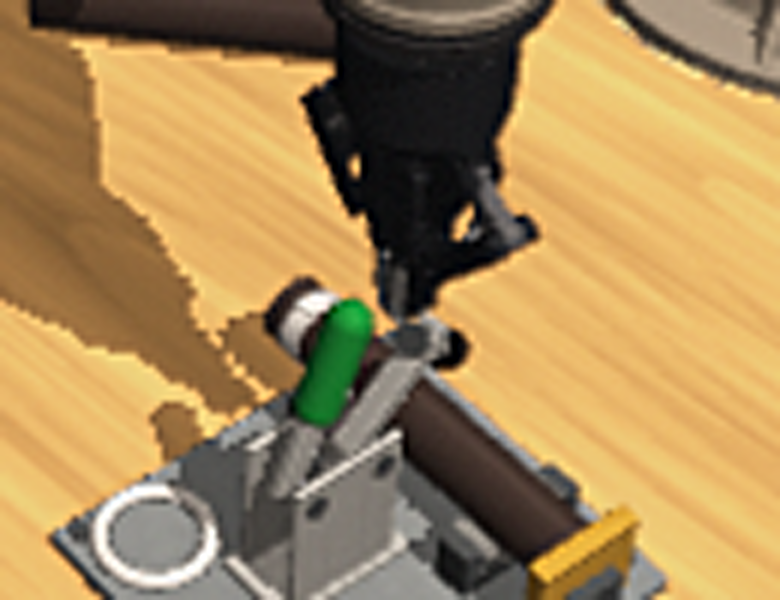

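The fingertips (crop 410,310) stand beside the grip on the bar side and above the arm without touching it. I'll push along +x.

{"op": "step_arm", "data": {"plan": [{"offset":[3,-2,1],"spin":0,"gripper":0},{"offset":[6,-2,2],"spin":0,"gripper":0},{"offset":[9,-2,2],"spin":0,"gripper":0},{"offset":[12,-2,2],"spin":0,"gripper":0},{"offset":[15,-2,2],"spin":0,"gripper":0},{"offset":[18,-2,2],"spin":0,"gripper":0},{"offset":[21,-2,2],"spin":0,"gripper":0},{"offset":[24,-2,2],"spin":0,"gripper":0}]}}

```text
time: 7.65
eef_pos: [0.5348, 0.1198, 0.1743]
ee_rot: [3.137, -0.17, -0.003]
contact_force: [-7.4, 0.9, 4.1]
finger_gap: 0.001
```

```bash
python3 -c "
from h import *
to(100,0,172)
import cv2
for n,(y,x) in dict(top=(150,165),scene=(160,230)).items():
    a=ctrl.snapshot(n)[y:y+100,x:x+130];cv2.imwrite(f'pics/{n}8.png',cv2.resize(a,None,fx=6,fy=6,interpolation=cv2.INTER_CUBIC))"
```

```text
t 7.65 fix mm [ 54.5   1.3 174.3] Fforce [-7.49  0.09  4.1 ] gap 0.001
tool axes in fixture cols
 [[ 1.     0.    -0.002]
 [ 0.    -1.    -0.001]
 [-0.002  0.001 -1.   ]]
tool offset to target [45.5  1.3  2.2] spin 0.0
```

View pics/scene8.png

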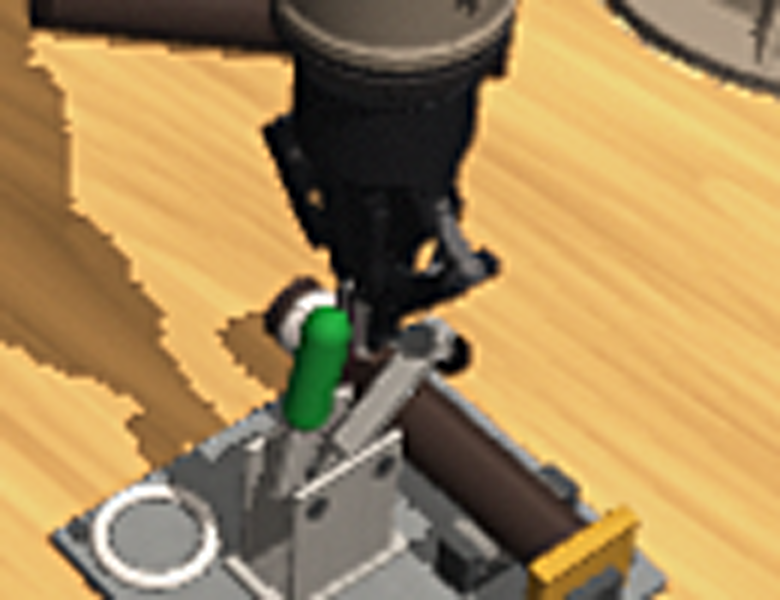

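The grip is moving over (crop 322,325) at 7.5 N. I'll continue past the dead point.

{"op": "step_arm", "data": {"plan": [{"offset":[4,0,0],"spin":0,"gripper":0},{"offset":[8,0,0],"spin":0,"gripper":0},{"offset":[12,0,0],"spin":0,"gripper":0},{"offset":[16,0,2],"spin":0,"gripper":0},{"offset":[20,0,4],"spin":0,"gripper":0},{"offset":[24,0,6],"spin":0,"gripper":0},{"offset":[28,0,8],"spin":0,"gripper":0},{"offset":[32,0,10],"spin":0,"gripper":0},{"offset":[36,0,10],"spin":0,"gripper":0},{"offset":[40,0,10],"spin":0,"gripper":0},{"offset":[44,0,10],"spin":0,"gripper":0},{"offset":[48,0,10],"spin":0,"gripper":0}]}}

```text
time: 8.75
eef_pos: [0.5838, 0.1146, 0.1645]
ee_rot: [-3.137, 0.17, -0.001]
contact_force: [-0.1, 0.8, 0.0]
finger_gap: 0.004
```

```bash
python3 -c "
from h import *
to(110,0,164)
import cv2
for n,(y,x) in dict(top=(150,165),scene=(160,230)).items():
    a=ctrl.snapshot(n)[y:y+100,x:x+130];cv2.imwrite(f'pics/{n}9.png',cv2.resize(a,None,fx=6,fy=6,interpolation=cv2.INTER_CUBIC))"
```

```text
t 8.75 fix mm [103.7   1.5 164.5] Fforce [-0.2   0.75  0.03] gap 0.004
tool axes in fixture cols
 [[ 1.    -0.     0.001]
 [-0.    -1.     0.   ]
 [ 0.001 -0.    -1.   ]]
tool offset to target [6.3 1.5 0.5] spin -0.0
```

View pics/scene9.png

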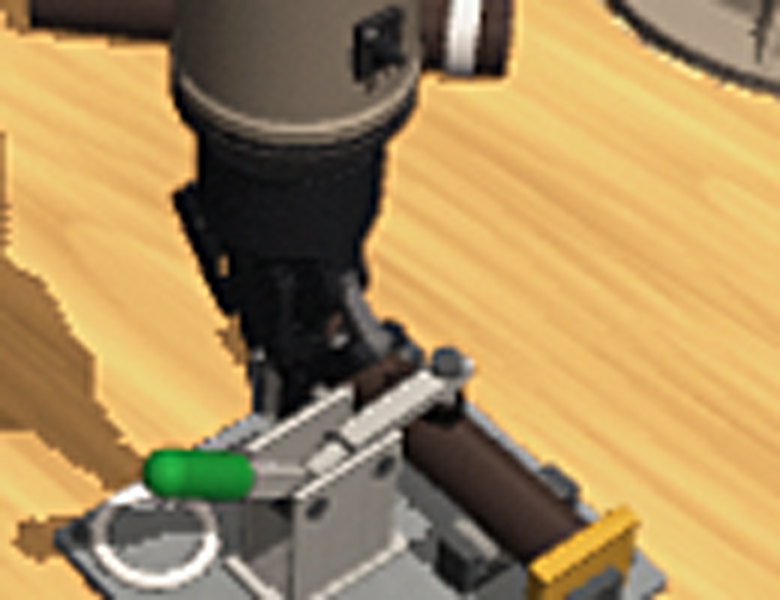

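It snapped over: the grip is now at crop (195,473), the arm is level, the pad is on the bar and the contact force is zero. I'll retreat upward.

{"op": "step_arm", "data": {"plan": [{"offset":[0,0,-30],"spin":0,"gripper":0},{"offset":[0,0,-60],"spin":0,"gripper":0},{"offset":[0,0,-90],"spin":0,"gripper":0},{"offset":[0,25,-110],"spin":0,"gripper":0},{"offset":[0,55,-120],"spin":0,"gripper":0},{"offset":[0,90,-120],"spin":0,"gripper":0},{"offset":[0,120,-120],"spin":0,"gripper":0},{"offset":[0,150,-120],"spin":0,"gripper":0},{"offset":[0,170,-120],"spin":0,"gripper":0},{"offset":[0,170,-120],"spin":0,"gripper":0},{"offset":[0,170,-120],"spin":0,"gripper":0}]}}

```text
time: 9.77
eef_pos: [0.5645, -0.0555, 0.2845]
ee_rot: [3.137, -0.173, 0.001]
contact_force: [0.2, 0.2, 0.1]
finger_gap: -0.003
```

```bash
python3 -c "
from h import *
st()
import cv2
for n,(y,x) in dict(top=(150,165),scene=(190,230)).items():
    im=ctrl.snapshot(n);cv2.imwrite(f'pics/{n}_end.png',im);a=im[y:y+100,x:x+130];cv2.imwrite(f'pics/{n}10.png',cv2.resize(a,None,fx=6,fy=6,interpolation=cv2.INTER_CUBIC))
th=1.35-np.deg2rad(20)
for L in (.034,.101):
  p=fw(P,(.095+L*np.sin(th),0,.085+L*np.cos(th)));print(L,(proj('scene',p)-[230,190])*6,(proj('top',p)-[165,150])*6)
"
```

```text
t 9.77 fix mm [ 103.  -169.7  284.5] Fforce [0.17 0.23 0.12] gap -0.003
tool axes in fixture cols
 [[ 1.    -0.002  0.   ]
 [-0.002 -1.    -0.   ]
 [ 0.     0.    -1.   ]]
0.034 [237.44408684 302.08502922] [298.22809093 137.52027567]
0.101 [135.43539126 311.80774009] [302.57791914  24.22976301]
```

View pics/scene10.png

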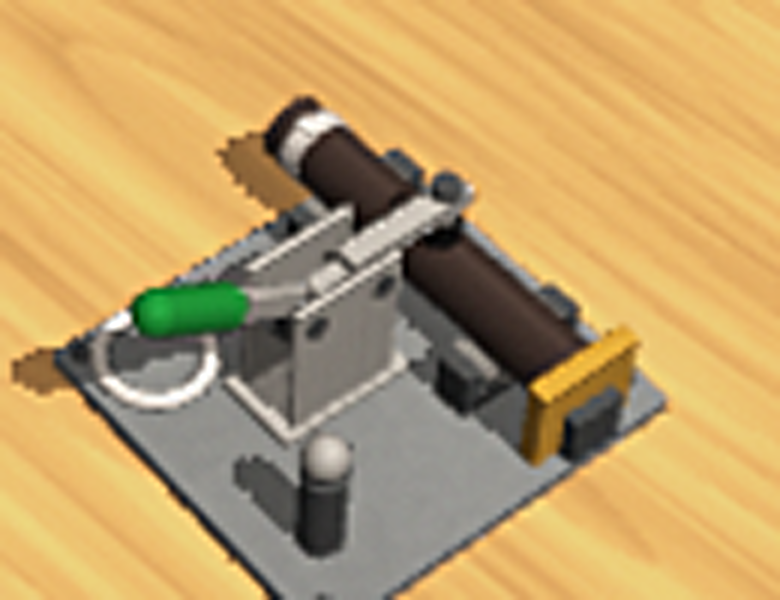

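View pics/top10.png

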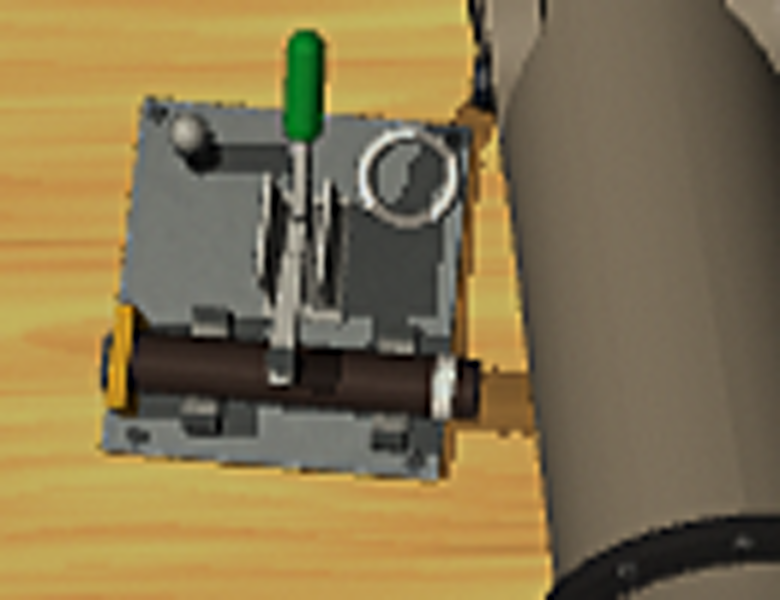

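View pics/scene_end.png

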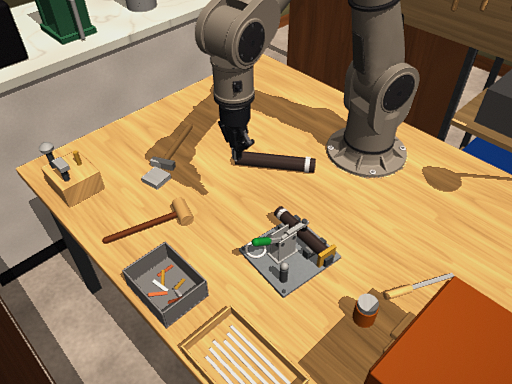

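The handle tip is at crop (135,308), against (135,312) predicted for full lock. The bar is at its stop, the pad is on the bar, the bystanders haven't moved and the robot is clear. I'll hand in.

```bash
python3 -c "
from station import ctrl
print(ctrl.close_job())"
```

```text
the job is handed in; nothing more can be done
None
```

The bar is against the brass stop and the clamp is locked on it; I handed the job in at about 10 s of the 43 s allowed. No verdict was reported.

- **Bar:** I pushed the free end with shut fingertips. It slid at about 5 N for roughly 17 mm, then the force rose to 20 N at the stop. I held briefly and backed off with the clamp still open. Both pictures showed the butt touching the stop.
- **Clamp:** I pushed the green grip over from the bar side at about 7.5 N, measured early in the push. It went past the dead point and snapped into lock by itself, then I withdrew upwards.
- **Last checks:**
  - The handle tip was within about 1 px of where full lock (1.35 rad) should put it.
  - In the pictures the arm is level, the pad is on the bar, the bar is still at its stop and the bystanders look unmoved.
  - The measured force on the tool was near zero, with the robot well clear.
- **Not measured:** I judged the pad force only from the arm being level and the handle in lock. The last small gap to the stop I judged from the force rise and the pictures. My first estimate was a gap of about 21 mm, against the roughly 17 mm slid. A few millimetres' difference is about the error of that estimate.

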